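Put the gauge case away and latch the bench cabinet

TASK

On the engine-building bench, the wooden gauge case sticks out of the small steel cabinet. First slide the case straight in until it is fully home against the stop at the back, then swing the cabinet's door shut and press it until it snaps past its spring catch and stays seated against the cabinet. Leave everything else on the bench where it stands.

Things in the scene. Friction and masses are not known exactly. Their poses are not given: they have to be found in the camera images.
- cabinet: Grey steel bench cabinet, fixed: 220 mm wide and deep, 125 mm high, open in front. Origin: on the table under the middle of its front plane; x points into the cabinet, y to its left, z up. Inner floor 8 mm above the table. Two rails 140 mm apart (y = -70 and +70 mm, 30 mm high) lead the case to a stop 183 mm behind the front plane. The top begins 50 mm behind the front plane.
- case_front (a point): Centre of the robot-side face of the loose wooden gauge case: 180 mm long (x), 130 wide (y), 95 high, 0.35 to 0.65 kg, lying on the cabinet's floor: this point is 55.5 mm and its top 103 mm above the table. Axes nearly the cabinet's. It starts 40 to 75 mm in front of the cabinet's front plane; fully home it is 0 to 3 mm behind that plane. Sliding takes a few N.
- door (a joint): Door angle, rad: 0 shut, grows as it opens towards the robot (limit 2.0; starts 1.35 to 1.75). Upright hinge at the left end (cabinet x = 0, y = +110 mm). It stays where it is left (friction 0.05 N m). Below about 0.10 rad a sprung roller on the other side wall resists, up to about 10 N at 150 mm from the hinge; past about 0.035 rad the roller pulls it in and holds it at 0.
- door_hinge (a point): Point on the hinge line at the door's top edge. x is normal to the door, from outer face to inner; the free edge lies 218 mm along -y. The door is a hollow steel pan 15 mm deep (outer face at x = -15 mm), 6 to 125 mm above the table; a low pull near the free edge, 20 to 70 mm above the table, stands 8 mm out of the outer face.
- door_push (a point): A good place to push: on the door's outer face, 150 mm from the hinge, 105 mm above the table (20 mm under the top edge). Axes as for the hinge point.
- piston_a: Bystander: an aluminium piston standing crown up, 86 mm across and 70 mm high, beside the cabinet on its right. Origin at its foot.
- piston_b: Bystander: another such piston, to the right.
- rod: Bystander: a steel connecting rod lying flat on the right, 190 mm long, 22 mm high. Origin at its middle, x along it.
- carton: Bystander: a bearing carton, 120 x 80 x 45 mm high, in front of the cabinet to the right. Origin at the centre of its underside.
- oil: Bystander: a black oil bottle, 76 mm across and 210 mm high, on the left. Origin at its foot.
- lube: Bystander: a white jar, 68 mm across and 85 mm high, left of the cabinet. Origin at its foot.
- wrench: Bystander: a 200 mm wrench lying flat on the left. Origin at its middle.
There are look-alikes about, which are no part of the job. What is shaped like the part that bears case_front but orange is not meant.

How it is judged (in metres and radians):
On the way, in this order (a step that is already met when the one before it is completed fails the run):
1. the case is fully home while the door still stands well open (x of case_front in the frame of cabinet above -0.006 m and value of joint door above 0.6 rad), for 0.2 s.
2. the door is shut and seated past its catch (value of joint door below 0.022 rad), for 0.2 s.
At the end, for the whole second after the job is handed in: The door is within 0.022 rad of shut, held past its catch, and the case lies flat inside with its front face no more than 6 mm in front of the cabinet's front plane (x of case_front in the frame of cabinet above -0.006 m and value of joint door below 0.022 rad and angle between case_front's own z axis and vertical below 0.1 rad); the robot touches nothing.
It fails at once if a bystander on the bench is shifted by more than 30 mm (distance of any of piston_a, piston_b, rod, carton, oil, lube, wrench from where it was at the start of the episode above 0.03 m).
It also fails if it takes over 61 s, if anything falls off the work surface, if the arm or the gripper's body presses on something with over 40 N, if the wrist force passes 120 N, or if a joint passes its speed limit or range.

ROBOT

A 7-joint arm with a two-finger parallel gripper is mounted at the origin on the work surface. World frame = base frame: x ahead of the robot, y to its left, z up, the work surface at z = 0. Lengths are in m, angles in degrees, forces in N, time in s.
With the tool pointing down it reaches from about 0.4 to 0.85 m from the base axis. Payload 6.9 kg.
Tool frame: the origin (TCP) lies midway between the tips of the shut fingers; the grasp point (between the pads) lies 19 mm behind it; z points along the fingers, y is the direction in which the jaws open and shut (so a half turn about z gives the same grasp; the last joint's range is limited). The gripper opens to 85 mm and grips with 20 to 120 N. Pads are 22 mm wide; open, the fingers measure 114 mm over their backs; the gripper's body (76 mm by 85 mm) begins 54 mm behind the grasp point. The pads swing forward as they close: fully open they stand 13 mm farther back than shut.
Start: joints at [-62.481, 29.078, -13.613, 85.955, 7.202, 65.827, -8.869], TCP at [0.229, 0.582, 0.207] pointing down, gripper open.
Joint ranges: [-176.47, 176.47], [-13.61, 117.27], [-81.72, 77.17], [0.22, 143.17], [-87.28, 267.28], [10, 112.55], [-165.47, 165.47]. Speed limits (degrees/s): [136.94, 136.94, 180, 180, 180, 180, 180].

INTERFACE

Orientations are given as [roll, pitch, yaw] about the fixed x, y, z axes, in that order (R = Rz(yaw) Ry(pitch) Rx(roll)).
In Python, from cell import ctrl, eyes gives the robot as it stands.
- The arm moves only by the tool arm_command, never from a script. Its argument "steps" is a list of rows, each a list of 7 numbers: the turn, a rotation vector about the world's x, y, z in degrees, then the shift along the world's x, y, z in m, then the closure in counts, from 0 (fully open) to 255 (shut). A call has exactly 5 rows; each row shifts and turns the commanded pose from where the row before left it; what a row does not reach is not made up. A row lasts 1/8 s, in which the tool goes at most 62.5 mm and 10.7 degrees, less where a joint would pass 70% of its speed; a pose out of reach is approached as far as the arm can. A call is refused whole if a number of a shift passes 0.0625 or a number of a turn 10.7, either way. A call with a gripper value outside its range is refused whole. The fingers move at their own pace and stop on an object; "grip_force" is the grip in N (left out, the last holds). Time passes only in rows, so rows that do not move let the fingers close, or fill a call up. It gives the time, the measured TCP pose, the force and the opening at its end, in the units of the state.
- ctrl.state(): the state, without advancing time (a new reading comes with each control period).
- eyes.grab_frame(name): name is "side" or "top"; returns a dict with "pixels" (384x512x3 uint8, red, green, blue), "intrinsics" (3x3 intrinsics, pixels), "k1" (the pictures are not rectified: a ray, as slopes to the right and down, at radius r is drawn at 1 + k1 r^2 times it, then the intrinsics apply), "world_from_camera" (4x4, takes a point from camera to world coordinates). Camera axes: x right, y up, looking along -z (the intrinsics and any distortion apply to the point x, -y, -z); pixel columns grow to the right and rows downward; lengths in m; the calibration is good to about 2 mm. A picture is of the moment at which its call begins. There is no depth.
- ctrl.close_job(): hands the job in, once; it reports no verdict.
The state is a dict: "time": time; "joint_positions": joint angles; "joint_vel": joint speeds; "tau": joint torques, N m; "position": TCP position; "eef_rot": TCP orientation; "force": force on the tool from outside, world axes, zero at the start; "torque": the same for the moment, N m; "gripper_width": finger opening in m.
Only numpy, scipy, OpenCV 4.12 (cv2) and the standard library are available. Lean on these libraries where they do the work, as an engineer would, in place of code of your own. Each camera call takes 0.05 s, during which the arm holds its last target. There are 200 camera calls.

## Working session

There is one attempt and no reset: what is moved stays moved. The work goes in short steps, Python scripts to look and compute and a tool call to move; the robot and the scene stay as the last step left them, time stands still between calls to the robot, and variables do not carry over. Pictures are saved under pics/ and viewed, about 8 in all and at most 12, crops included, and the job is handed in when it is done.

Besides the shell and the picture viewer there is one more tool, called after ">>>" by a JSON object that holds its "name" and its "arguments", one argument or row to a line. arm_command: Moves the arm, as the interface text tells. Its arguments: {"type":"object","properties":{"steps":{"type":"array"},"grip_force":{"type":"number"}},"required":["steps"]}

```bash
mkdir -p pics; cat > h.py <<'E'
import numpy as np,cv2
from cell import ctrl,eyes
def grab(n,fn):
    f=eyes.grab_frame(n); cv2.imwrite(f'pics/{fn}.png',f['pixels'][:,:,::-1]); 
    np.savez(f'pics/{fn}.npz',K=f['intrinsics'],k1=f['k1'],T=f['world_from_camera']); return f
def load(fn): return np.load(f'pics/{fn}.npz')
def px(fn,u,v,z):
    d=load(fn);K=d['K'];k=float(d['k1'])
    p=cv2.undistortPoints(np.array([[[u,v]]],float),K,np.array([k,0,0,0.]))[0,0]
    T=d['T'];r=T[:3,:3]@np.array([p[0],-p[1],-1]);o=T[:3,3]
    return o+r*(z-o[2])/r[2]
def proj(fn,P):
    d=load(fn);T=d['T'];c=T[:3,:3].T@(np.array(P)-T[:3,3])
    p,_=cv2.projectPoints(np.array([[[c[0],-c[1],-c[2]]]]),np.zeros(3),np.zeros(3),d['K'],np.array([float(d['k1']),0,0,0.]))
    return p[0,0]
E
python3 - <<'E'
from h import *
import cv2
for n in('top','side'):
    f=grab(n,n+'0'); cv2.imwrite(f'pics/{n}0b.png',cv2.resize(f['pixels'][:,:,::-1],(800,600),interpolation=cv2.INTER_CUBIC))
    print(f['world_from_camera'].round(3),f['intrinsics'][0],f['k1'])
s=ctrl.state();print(s)
E
```

```text
[[-0.004  0.997 -0.079  0.365]
 [-1.    -0.004 -0.003  0.031]
 [-0.004  0.079  0.997  1.599]
 [ 0.     0.     0.     1.   ]] [382.62819566   0.         251.57509268] 0.027267720757910507
[[-0.967  0.197 -0.161  0.215]
 [-0.254 -0.725  0.64   1.051]
 [ 0.009  0.66   0.751  1.303]
 [ 0.     0.     0.     1.   ]] [434.22183903   0.         249.65285311] -0.16257200665419114
{'time': 0.1, 'joint_positions': array([-62.48147789,  29.11851517, -13.60913065,  86.00134752,
         7.20208403,  65.8282779 ,  -8.86901006]), 'joint_vel': array([-0.03750663, -0.03621107,  0.01829865, -0.0804483 , -0.09071668,
        0.04522396, -0.07653158]), 'tau': array([-5.38658816e-03, -6.21834898e+01, -2.19478123e+00, -2.50202519e+01,
        1.25039773e-02,  7.77737849e-03, -2.24246571e-05]), 'position': array([0.22869499, 0.58113901, 0.20655015]), 'eef_rot': array([-1.79910600e+02,  2.14099829e-03,  1.58526694e+02]), 'force': array([ 0.43055122, -0.25935827, -0.29632367]), 'torque': array([-0.04561266,  0.00783915,  0.01984823]), 'gripper_width': 0.08513537956602633}
```

View pics/top0b.png

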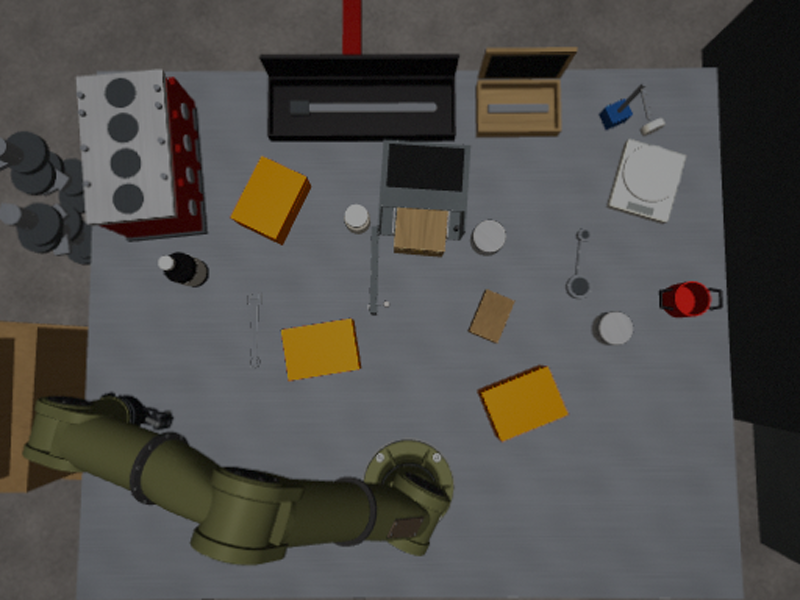

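View pics/side0b.png

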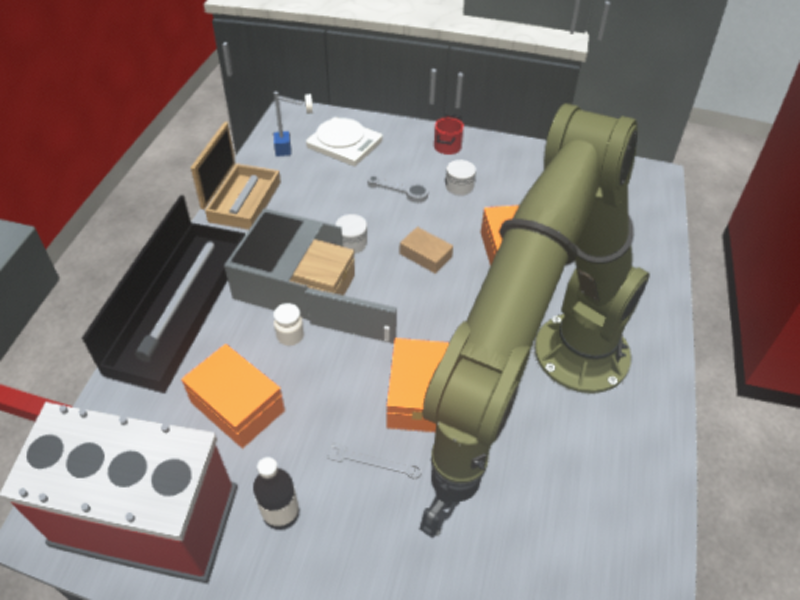

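The top view shows the cabinet at about (425,190), with the case sticking out at (420,230). The door is open along x≈375, y 225–312. The carton is at (490,315) and piston_a at (489,237). Next I'll enlarge the cabinet.

```bash
python3 - <<'E'
import cv2
a=cv2.imread('pics/top0.png')[85:210,220:345]
cv2.imwrite('pics/c1.png',cv2.resize(a,(600,600),interpolation=cv2.INTER_CUBIC)) # 4.8x
a=cv2.imread('pics/side0.png')[125:225,140:265]
cv2.imwrite('pics/c2.png',cv2.resize(a,(750,600),interpolation=cv2.INTER_CUBIC)) # 6x
E
```

```text
(no output)
```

View pics/c1.png

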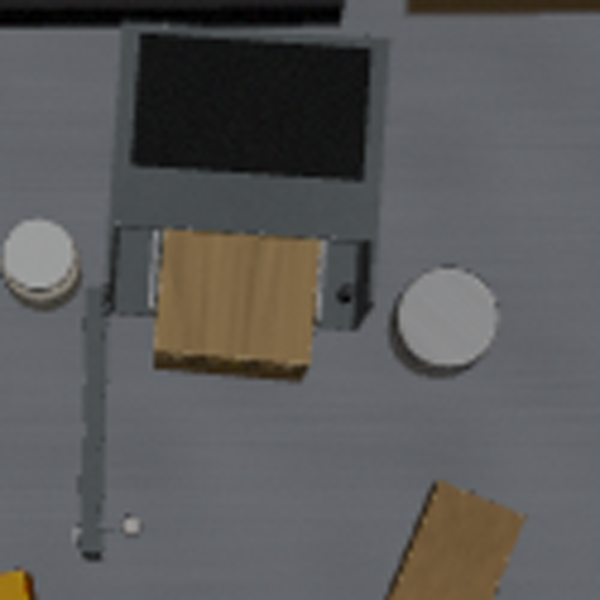

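View pics/c2.png

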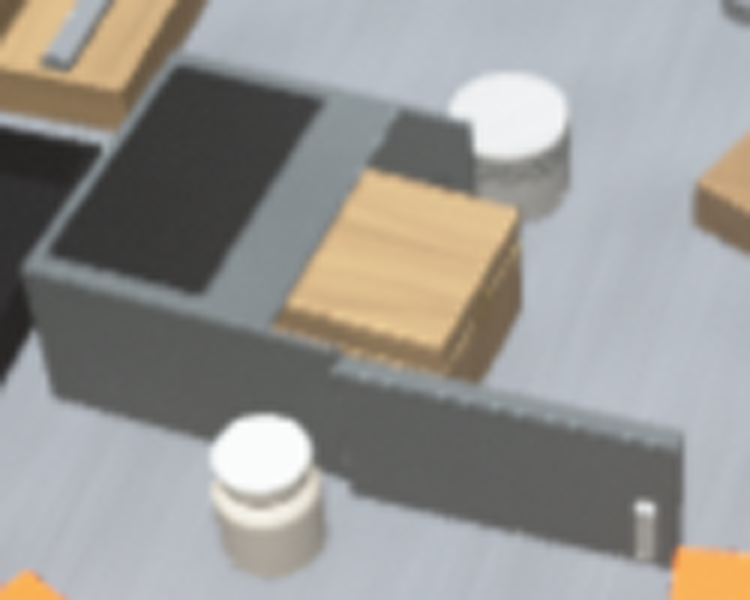

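The crops show the cabinet top corners, the case's front top edge from (155,355) to (312,365) in c1, and the door's top edge from (96,289) to (90,552).

```bash
python3 - <<'E'
from h import *
c1=lambda x,y,z:px('top0',220+x/4.8-.4,85+y/4.8-.4,z)
c2=lambda x,y,z:px('side0',140+x/6-.42,125+y/6-.42,z)
for n,x,y,z in [('BL',122,25,.125),('BR',390,40,.125),('TFL',115,227,.125),('TFR',377,240,.125),('RF',373,305,.125),('caseL',155,355,.103),('caseR',312,365,.103),('hin_o',84,288,.125),('hin_i',107,290,.125),('free_o',79,540,.125),('free_i',102,548,.125),('pist',447,317,.07),('cartTopcorner',437,482,.045)]: print(n,c1(x,y,z).round(3))
for n,x,y,z in [('BL',30,262,.125),('BR',180,60,.125),('RF',472,125,.125),('caseL',440,350,.103),('caseR',520,210,.103),('hin_o',335,368,.125),('free_o',680,440,.125)]: print('s',n,c2(x,y,z).round(3))
u=lambda x,y,z:px('top0',x/1.5625,y/1.5625,z).round(3)
print('orangebox corners',u(282,328,.095),u(353,319,.095),u(360,368,.095),u(288,380,.095)); print('carton',u(490,315,.045),'oil',u(185,265,.2))
E
```

```text
BL [0.877 0.06  0.125]
BR [ 0.863 -0.16   0.125]
TFL [0.709 0.066 0.125]
TFR [ 0.697 -0.147  0.125]
RF [ 0.643 -0.143  0.125]
caseL [0.607 0.034 0.103]
caseR [ 0.598 -0.095  0.103]
hin_o [0.659 0.091 0.125]
hin_i [0.657 0.073 0.125]
free_o [0.454 0.096 0.125]
free_i [0.447 0.077 0.125]
pist [ 0.643 -0.212  0.07 ]
cartTopcorner [ 0.506 -0.205  0.045]
s BL [0.879 0.051 0.125]
s BR [ 0.859 -0.153  0.125]
s RF [ 0.646 -0.142  0.125]
s caseL [0.612 0.035 0.103]
s caseR [ 0.6   -0.095  0.103]
s hin_o [0.662 0.085 0.125]
s free_o [0.446 0.085 0.125]
orangebox corners [0.406 0.315 0.095] [0.428 0.137 0.095] [0.305 0.119 0.095] [0.276 0.299 0.095]
carton [ 0.439 -0.216  0.045] oil [0.552 0.524 0.2  ]
```

Cabinet: front centre at about (0.650, -0.036), yaw about -3.6°. Case front at about (0.605, -0.031), which puts it at x≈-0.045 in the cabinet frame. Hinge at about (0.657, 0.074), door angle about 1.53 rad. These agree with the given sizes. I'll move to a point in front of the case.

>>> {"name": "arm_command", "arguments": {
  "steps": [
    [0,0,1.8,0.03,-0.055,0,255],
    [0,0,1.8,0.03,-0.055,0,255],
    [0,0,1.8,0.03,-0.055,0,255],
    [0,0,1.8,0.03,-0.055,0,255],
    [0,0,1.8,0.03,-0.055,0,255]
  ]
}}

```text
time: 0.72
position: [0.3791, 0.3052, 0.2071]
eef_rot: [-180.0, -0.0, 167.6]
force: [1.2, 0.2, 0.9]
gripper_width: 0.0004
```

>>> {"name": "arm_command", "arguments": {
  "steps": [
    [0,0,1.8,0.03,-0.055,0,255],
    [0,0,1.8,0.03,-0.055,0,255],
    [0,0,1.8,0.03,-0.055,0,255],
    [0,0,1.8,0.03,-0.055,0,255],
    [0,0,1.8,0.03,-0.055,0,255]
  ]
}}

```text
time: 1.35
position: [0.5287, 0.0311, 0.2072]
eef_rot: [180.0, -0.0, 176.6]
force: [1.0, 0.9, 0.2]
gripper_width: -0.0002
```

>>> {"name": "arm_command", "arguments": {
  "steps": [
    [0,0,0,0.01,-0.03,0,255],
    [0,0,0,0.01,-0.03,0,255],
    [0,0,0,0,0,-0.04,255],
    [0,0,0,0,0,-0.04,255],
    [0,0,0,0,0,-0.02,255]
  ]
}}

```text
time: 1.98
position: [0.5466, -0.0272, 0.1049]
eef_rot: [-180.0, -0.2, 176.5]
force: [0.4, 1.0, 0.9]
gripper_width: -0.0003
```

```bash
python3 - <<'E'
from h import *
grab('top','t2');a=cv2.imread('pics/t2.png')[85:210,220:345]
b=grab('side','s2')['pixels'][110:210,150:275,::-1]
cv2.imwrite('pics/c3.png',np.hstack([cv2.resize(a,(400,400),interpolation=2),cv2.resize(b,(400,400),interpolation=2)]))
E
```

```text
(no output)
```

View pics/c3.png

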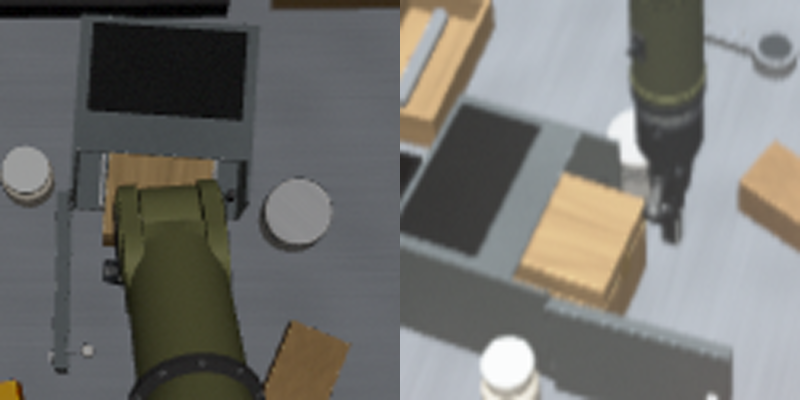

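The tool stands clear in front of the case, with the fingertip at (670,235) in the right half, and the door is untouched. I'll lower it and push.

>>> {"name": "arm_command", "arguments": {
  "steps": [
    [0,0,0,0,-0.003,-0.025,255],
    [0,0,0,0,0,-0.02,255],
    [0,0,0,0.015,-0.001,0,255],
    [0,0,0,0.015,-0.001,0,255],
    [0,0,0,0.01,0,0,255]
  ]
}}

```text
time: 2.7
position: [0.5893, -0.0321, 0.0631]
eef_rot: [180.0, 0.1, 176.5]
force: [-0.7, -0.3, 0.0]
gripper_width: 0.0002
```

>>> {"name": "arm_command", "arguments": {
  "steps": [
    [0,0,0,0.01,-0.001,0,255],
    [0,0,0,0.01,0,0,255],
    [0,0,0,0.01,-0.001,0,255],
    [0,0,0,0.005,0,0,255],
    [0,0,0,0.005,0,0,255]
  ]
}}

```text
time: 3.32
position: [0.6274, -0.0342, 0.0623]
eef_rot: [-180.0, -0.1, 176.5]
force: [-4.9, -0.7, 3.2]
gripper_width: -0.0001
```

>>> {"name": "arm_command", "arguments": {
  "steps": [
    [0,0,0,0.004,0,0,255],
    [0,0,0,0.003,0,0,255],
    [0,0,0,0.002,0,0,255],
    [0,0,0,0.002,0,0,255],
    [0,0,0,0,0,0,255]
  ]
}}

```text
time: 3.95
position: [0.6394, -0.034, 0.0623]
eef_rot: [180.0, 0.0, 176.5]
force: [-3.0, 0.3, 2.3]
gripper_width: 0.0002
```

>>> {"name": "arm_command", "arguments": {
  "steps": [
    [0,0,0,0.001,0,0,255],
    [0,0,0,0.001,0,0,255],
    [0,0,0,0.001,0,0,255],
    [0,0,0,0.001,0,0,255],
    [0,0,0,0,0,0,255]
  ]
}}

```text
time: 4.58
position: [0.6433, -0.0341, 0.0623]
eef_rot: [-180.0, 0.0, 176.5]
force: [-3.4, -0.6, 1.9]
gripper_width: 0.0002
```

>>> {"name": "arm_command", "arguments": {
  "steps": [
    [0,0,0,0.001,0,0,255],
    [0,0,0,0.001,0,0,255],
    [0,0,0,0.001,0,0,255],
    [0,0,0,0.001,0,0,255],
    [0,0,0,0,0,0,255]
  ]
}}

```text
time: 5.2
position: [0.6467, -0.0341, 0.0622]
eef_rot: [-180.0, -0.1, 176.5]
force: [-5.7, -0.4, 2.8]
gripper_width: -0.0001
```

>>> {"name": "arm_command", "arguments": {
  "steps": [
    [0,0,0,0.001,0,0,255],
    [0,0,0,0.001,0,0,255],
    [0,0,0,0.001,0,0,255],
    [0,0,0,0,0,0,255],
    [0,0,0,0,0,0,255]
  ]
}}

```text
time: 5.82
position: [0.6466, -0.0341, 0.0622]
eef_rot: [-180.0, -0.4, 176.5]
force: [-15.1, -1.4, 10.0]
gripper_width: -0.0001
```

>>> {"name": "arm_command", "arguments": {
  "steps": [
    [0,0,0,0.001,0,0,255],
    [0,0,0,0.001,0,0,255],
    [0,0,0,0,0,0,255],
    [0,0,0,-0.015,0,0,255],
    [0,0,0,-0.03,0,0,255]
  ]
}}

```text
time: 6.45
position: [0.6091, -0.0338, 0.0624]
eef_rot: [180.0, 0.2, 176.5]
force: [-0.2, -0.4, -0.4]
gripper_width: 0.0002
```

>>> {"name": "arm_command", "arguments": {
  "steps": [
    [0,0,0,-0.05,0,0,255],
    [0,0,0,-0.05,-0.02,0.04,255],
    [0,0,0,-0.02,-0.02,0.05,255],
    [0,0,0,0,0,0.05,255],
    [0,0,0,0,0,0,255]
  ]
}}

```text
time: 7.08
position: [0.4943, -0.0733, 0.2039]
eef_rot: [-180.0, 0.6, 176.5]
force: [0.3, 0.8, -0.7]
gripper_width: 0.0002
```

```bash
python3 - <<'E'
from h import *
print(ctrl.state()['position'])
grab('top','t3');a=cv2.imread('pics/t3.png')[100:200,230:330]
b=grab('side','s3')['pixels'][125:225,140:240,::-1]
cv2.imwrite('pics/c4.png',np.hstack([cv2.resize(a,(400,400),interpolation=2),cv2.resize(b,(400,400),interpolation=2)]))
E
```

```text
[ 0.49433351 -0.07330794  0.20393859]
```

View pics/c4.png

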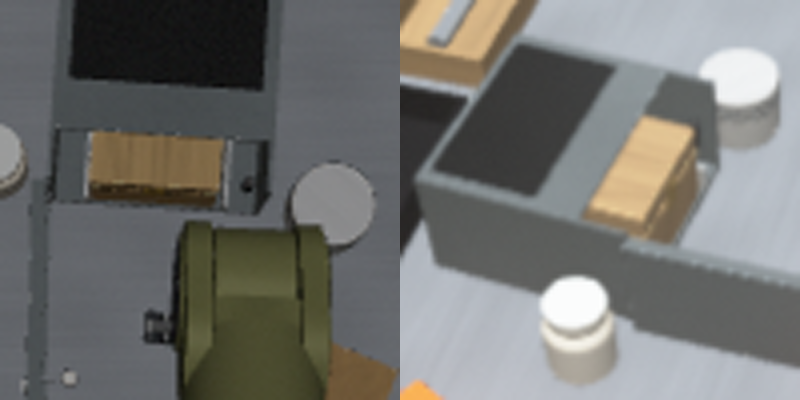

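The case is nearly fully in. Its front top edge runs from about (90,191) to (221,196) in the left half, and the side view shows it at (655,230)–(695,145). I'll measure it.

```bash
python3 - <<'E'
from h import *
c=lambda x,y,z:px('t3',230+x/4-.4,100+y/4-.4,z)
d=lambda x,y,z:px('s3',140+(x-400)/4-.4,125+y/4-.4,z)
X=np.array([.998,-.063]);O=np.array([.650,-.036])
for n,p in [('L',c(90,191,.103)),('R',c(221,196,.103)),('wallRF',c(261,190,.125)),('sL',d(645,230,.103)),('sR',d(695,130,.103)),('sRwall',d(715,85,.125))]: print(n,p.round(3),((p[:2]-O)@X).round(4))
E
```

```text
L [0.652 0.033 0.103] -0.0026
R [ 0.646 -0.096  0.103] -0.0001
wallRF [ 0.648 -0.134  0.125] 0.0038
sL [0.657 0.043 0.103] 0.0019
sR [ 0.653 -0.095  0.103] 0.0065
sRwall [ 0.645 -0.14   0.125] 0.0018
```

The case is home: its face is at x≈0 in the cabinet frame and the force rose at the hard stop. Next is the door. I'll print its push arc as deltas.

```bash
python3 - <<'E'
import numpy as np
X=np.array([.998,-.063]);e=np.array([-.063,-.998]);H=np.array([.657,.074])
q=None
for t in np.r_[1.55:.14:-.1,.15,.1,.05,0]:
    p=H+.15*(np.cos(t)*e-np.sin(t)*X)+.025*(-np.cos(t)*X-np.sin(t)*e)
    print(round(t,2),p.round(3),'' if q is None else (p-q).round(4)); q=p
E
```

```text
1.55 [0.508 0.105] 
1.45 [0.506 0.09 ] [-0.0024 -0.015 ]
1.35 [0.505 0.075] [-0.0009 -0.0152]
1.25 [0.506 0.06 ] [ 0.0006 -0.0152]
1.15 [0.508 0.045] [ 0.0022 -0.015 ]
1.05 [0.511 0.03 ] [ 0.0037 -0.0148]
0.95 [0.517 0.016] [ 0.0051 -0.0143]
0.85 [0.523 0.002] [ 0.0065 -0.0137]
0.75 [ 0.531 -0.011] [ 0.0078 -0.013 ]
0.65 [ 0.54  -0.023] [ 0.0091 -0.0122]
0.55 [ 0.55  -0.034] [ 0.0103 -0.0112]
0.45 [ 0.562 -0.044] [ 0.0113 -0.0101]
0.35 [ 0.574 -0.053] [ 0.0123 -0.0089]
0.25 [ 0.587 -0.061] [ 0.0131 -0.0077]
0.15 [ 0.601 -0.067] [ 0.0138 -0.0063]
0.15 [ 0.601 -0.067] [-0.  0.]
0.1 [ 0.608 -0.07 ] [ 0.0071 -0.0026]
0.05 [ 0.615 -0.072] [ 0.0073 -0.0023]
0.0 [ 0.623 -0.074] [ 0.0074 -0.0019]
```

>>> {"name": "arm_command", "arguments": {
  "steps": [
    [0,0,0,0.003,0.055,0,255],
    [0,0,0,0.003,0.055,0,255],
    [0,0,0,0.003,0.055,0,255],
    [0,0,0,0.003,0.055,0,255],
    [0,0,0,0,0,0,255]
  ]
}}

```text
time: 7.8
position: [0.5017, 0.1532, 0.1979]
eef_rot: [179.9, -0.1, 177.0]
force: [0.4, 0.1, -0.2]
gripper_width: -0.0
```

>>> {"name": "arm_command", "arguments": {
  "steps": [
    [0,0,0,0,0,-0.05,255],
    [0,0,0,0,0,-0.05,255],
    [0,0,0,0,-0.01,0,255],
    [0,0,0,0,-0.01,0,255],
    [0,0,0,0,0,0,255]
  ]
}}

```text
time: 8.43
position: [0.5039, 0.1258, 0.1013]
eef_rot: [180.0, 0.2, 176.4]
force: [0.6, 0.2, -0.3]
gripper_width: -0.0
```

>>> {"name": "arm_command", "arguments": {
  "steps": [
    [0,0,0,0.001,-0.01,0,255],
    [0,0,0,0.001,-0.011,0,255],
    [0,0,0,0,-0.015,0,255],
    [0,0,0,0,-0.015,0,255],
    [0,0,0,0,-0.015,0,255]
  ]
}}

```text
time: 9.05
position: [0.5046, 0.06, 0.0996]
eef_rot: [-180.0, 0.0, 176.5]
force: [0.7, 0.4, 0.0]
gripper_width: -0.0001
```

>>> {"name": "arm_command", "arguments": {
  "steps": [
    [0,0,0,0.002,-0.015,0,255],
    [0,0,0,0.004,-0.015,0,255],
    [0,0,0,0.005,-0.014,0,255],
    [0,0,0,0.007,-0.014,0,255],
    [0,0,0,0.008,-0.013,0,255]
  ]
}}

```text
time: 9.68
position: [0.5311, -0.0107, 0.0995]
eef_rot: [180.0, -0.0, 176.5]
force: [-0.2, 0.9, 1.1]
gripper_width: 0.0002
```

```bash
python3 - <<'E'
from h import *
s=ctrl.state();print(s['position'],s['force'])
grab('top','t4');a=cv2.imread('pics/t4.png')[100:200,230:330]
b=grab('side','s4')['pixels'][125:225,160:260,::-1]
cv2.imwrite('pics/c5.png',np.hstack([cv2.resize(a,(400,400),interpolation=2),cv2.resize(b,(400,400),interpolation=2)]))
E
```

```text
[ 0.53107594 -0.01065451  0.09949624] [-0.17404488  0.8576795   1.12700879]
```

View pics/c5.png

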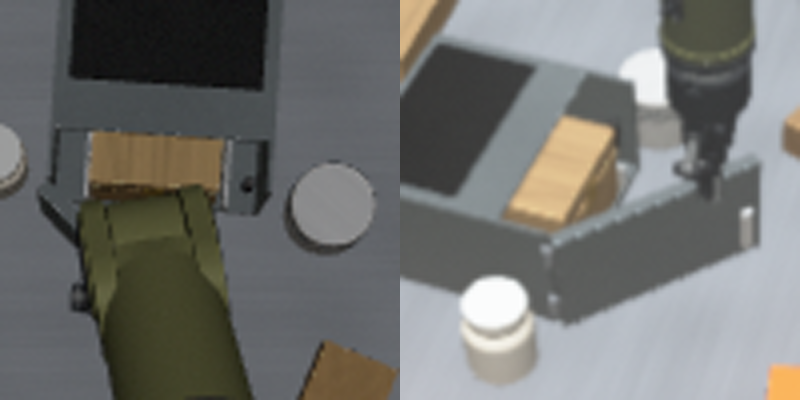

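The door is swinging with the finger, whose contact is at (710,190) in the right half. Continuing along the arc.

>>> {"name": "arm_command", "arguments": {
  "steps": [
    [0,0,0,0.009,-0.012,0,255],
    [0,0,0,0.01,-0.011,0,255],
    [0,0,0,0.011,-0.01,0,255],
    [0,0,0,0.012,-0.009,0,255],
    [0,0,0,0.013,-0.008,0,255]
  ]
}}

```text
time: 10.4
position: [0.5864, -0.0603, 0.0995]
eef_rot: [180.0, 0.0, 176.5]
force: [-0.5, 1.0, 0.6]
gripper_width: -0.0004
```

>>> {"name": "arm_command", "arguments": {
  "steps": [
    [0,0,0,0.01,-0.005,0,255],
    [0,0,0,0.005,-0.002,0,255],
    [0,0,0,0.005,-0.002,0,255],
    [0,0,0,0.005,-0.001,0,255],
    [0,0,0,0.003,-0.001,0,255]
  ]
}}

```text
time: 11.02
position: [0.6138, -0.0706, 0.0996]
eef_rot: [-180.0, 0.0, 176.5]
force: [0.3, -0.5, 0.5]
gripper_width: 0.0
```

>>> {"name": "arm_command", "arguments": {
  "steps": [
    [0,0,0,0.003,0,0,255],
    [0,0,0,0.003,-0.001,0,255],
    [0,0,0,0.003,0,0,255],
    [0,0,0,0.002,-0.001,0,255],
    [0,0,0,0,0,0,255]
  ]
}}

```text
time: 11.65
position: [0.6247, -0.0728, 0.0995]
eef_rot: [-180.0, 0.0, 176.5]
force: [0.6, 0.3, 0.2]
gripper_width: 0.0004
```

>>> {"name": "arm_command", "arguments": {
  "steps": [
    [0,0,0,0.002,0,0,255],
    [0,0,0,0.002,0,0,255],
    [0,0,0,0.002,0,0,255],
    [0,0,0,0.002,0,0,255],
    [0,0,0,0,0,0,255]
  ]
}}

```text
time: 12.28
position: [0.6279, -0.0729, 0.0992]
eef_rot: [-179.9, -0.5, 176.5]
force: [-13.8, 1.1, 9.5]
gripper_width: 0.0003
```

>>> {"name": "arm_command", "arguments": {
  "steps": [
    [0,0,0,0.001,0,0,255],
    [0,0,0,0.001,0,0,255],
    [0,0,0,0.001,0,0,255],
    [0,0,0,0,0,0,255],
    [0,0,0,0,0,0,255]
  ]
}}

```text
time: 12.9
position: [0.628, -0.0729, 0.099]
eef_rot: [-179.9, -0.8, 176.5]
force: [-22.9, 0.3, 15.7]
gripper_width: -0.0001
```

The tool is against a hard stop at 23 N with no further motion. I'll back off and look.

>>> {"name": "arm_command", "arguments": {
  "steps": [
    [0,0,0,-0.01,0,0,255],
    [0,0,0,-0.03,0,0,255],
    [0,0,0,-0.05,0,0.02,255],
    [0,0,0,-0.05,-0.01,0.05,255],
    [0,0,0,-0.01,-0.01,0.05,255]
  ]
}}

```text
time: 13.52
position: [0.4888, -0.0915, 0.2141]
eef_rot: [-180.0, -0.1, 176.5]
force: [0.8, -0.3, 0.2]
gripper_width: 0.0002
```

```bash
python3 - <<'E'
from h import *
s=ctrl.state();print(s['position'],s['force'])
grab('top','t6');a=cv2.imread('pics/t6.png')[100:200,230:330]
b=grab('side','s6')['pixels'][125:225,140:240,::-1]
cv2.imwrite('pics/c6.png',np.hstack([cv2.resize(a,(400,400),interpolation=2),cv2.resize(b,(400,400),interpolation=2)]))
E
```

```text
[ 0.48883029 -0.09151208  0.21406673] [ 0.81560833 -0.34088379  0.18363503]
```

View pics/c6.png

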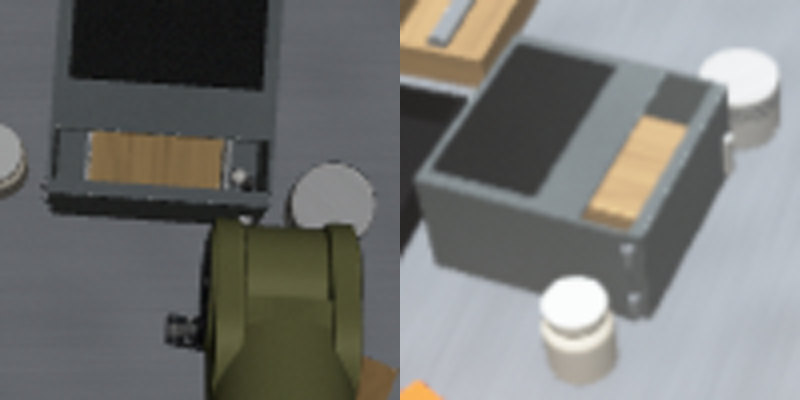

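The door looks shut: its top strip at y≈190–212 in the left half runs parallel to the cabinet front. I'll check the angle in a closer crop.

```bash
python3 - <<'E'
import cv2
a=cv2.imread('pics/t6.png')[128:164,236:306]
cv2.imwrite('pics/c7.png',cv2.convertScaleAbs(cv2.resize(a,(770,396),interpolation=2),alpha=1.6))
E
```

```text
(no output)
```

View pics/c7.png

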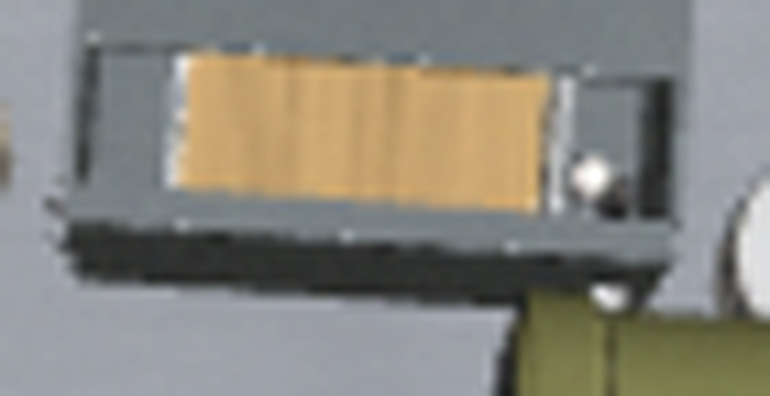

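The door's outer top edge, from (70,220) to (670,262), is parallel to the cabinet's top edge, from (90,38) to (680,75), within about 0.01 rad. The case still lies home behind it, so I'm handing in.

```bash
python3 -c "
from cell import ctrl
print(ctrl.close_job())"
```

```text
the job is handed in; nothing more can be done
None
```

I slid the case straight in until it hit the back stop, then swung the door shut and pressed it against the cabinet. The job was handed in after about 13.5 s of robot time, and no verdict was reported.

- **Case:** the force rose to 15 N with no further motion. The top view put its front edge 0 to 3 mm in front of the cabinet's front plane. The side view disagreed by several millimetres, putting it 2 to 6 mm behind.
- **Door:** it met a hard stop at 23 N, well above the catch's 10 N. After I backed off, its top edge was parallel to the cabinet front within about 0.01 rad. The finger position at the stop also agrees with the door being shut. I saw no resistance from the catch in the force readings, but they were only taken at the end of each move.
- **Rest of the bench:** the pistons, jar and carton near the cabinet looked unmoved in the crops, which I judged by eye and did not measure. The gripper ended clear at a height of 0.21 m, touching nothing.

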